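Dry a carrier of stained slides on the carousel dryer

ROBOT

A 6-joint arm with a two-finger parallel gripper is mounted at the origin on the work surface. World frame = base frame: x ahead of the robot, y to its left, z up, the work surface at z = 0. Lengths are in m, angles in rad, forces in N, time in s.
With the tool pointing down it reaches from about 0.35 to 1 m from the base axis. Payload 7.1 kg.
Tool frame: the origin (TCP) lies between the finger pads; the fingertips stand 22 mm ahead of it and the grasp point (between the pads) lies 3 mm ahead of it; x points along the fingers, y is the direction in which the jaws open and shut, and the axes are right-handed (so a half turn about x gives the same grasp; the last joint's range is limited). The gripper opens to 85 mm and grips with 20 to 120 N. Pads are 22 mm wide; open, the fingers measure 114 mm over their backs; the gripper's body (76 mm by 85 mm) begins 54 mm behind the grasp point. The pads swing forward as they close: fully open they stand 13 mm farther back than shut.
Start: joints at [1.322, 0.423, 1.63, -0, 1.089, -0.019], TCP at [0.142, 0.609, 0.253] pointing down, gripper open.
Joint ranges: [-3, 3], [-0.9, 2.11], [0.09, 2.58], [-1.31, 4.45], [0.11, 2.69], [-2.54, 2.54]. Speed limits (rad/s): [2.39, 2.39, 3.01, 3.14, 3.14, 3.14].

INTERFACE

Orientations are given as a rotation vector (axis times angle).
In Python, from rig import manip gives the robot as it stands. The module is installed in compiled form; this text tells all that it offers. Calls block until the motion is done:
- manip.move_to(position, orientation): joint-space move of the TCP to a pose.
- manip.servo_line(position, orientation=None, rate=0.15): straight line of the TCP; orientation=None keeps the orientation; rate is the mean speed in m/s.
- manip.set_joints(angles): joint-space move.
- manip.command_gripper(opening, f_grip=None): finger opening in m; f_grip is the grip in N (None keeps the last); returns when the fingers have stopped.
- manip.hold(seconds).
- manip.solve_ik(position, orientation): joint angles nearest the present ones, or None.
- manip.camera(name): name is "side" or "top"; returns a dict with "image" (420x560x3 uint8, red, green, blue), "fx", "fy", "cx", "cy" (pixels), "k1" (the pictures are not rectified: a ray, as slopes to the right and down, at radius r is drawn at 1 + k1 r^2 times it, then the intrinsics apply), "cam_to_world" (4x4, takes a point from camera to world coordinates). Camera axes: x right, y down, z forward; pixel columns grow to the right and rows downward; lengths in m; the calibration is good to about 2 mm. A picture is of the moment at which its call begins. There is no depth.
A pose or a line that the arm cannot do raises manip.IKError and nothing moves.
- manip.sign_off(): hands the job in, once; it reports no verdict.
Readings, each from a call of its own:
- manip.get_time(): time.
- manip.get_joint_positions(): joint angles.
- manip.get_joint_vel(): joint speeds.
- manip.get_tau(): joint torques, N m.
- manip.get_position(): TCP position.
- manip.get_ee_rot(): TCP orientation.
- manip.get_contact_force(): force on the tool from outside, world axes, zero at the start.
- manip.get_torque(): the same for the moment, N m.
- manip.get_width(): finger opening in m.
Only numpy, scipy, OpenCV 4.12 (cv2) and the standard library are available. Lean on these libraries where they do the work, as an engineer would, in place of code of your own. Each camera call takes 0.05 s, during which the arm holds its last target. There are 200 camera calls.

TASK

Twist the slide dryer's carousel until its empty hook stands over the green air outlet, and hang the blue-tabbed slide carrier on that hook, upright and hanging free. Then press the orange blower button on the console fully down, keep it down for four seconds and let it spring back up. Keep the carrier upright all along and leave the other things on the bench where they are.

Things in the scene. Friction and masses are not known exactly. Their poses are not given: they have to be found in the camera images.
- turn_grip (a point): Centre of the black grip bar on the carousel's vertical axis, 220 mm above the bench, z up. Bar: 58 mm long (x, the line of the empty hook), 14 mm thick (y), from 190 to 238 mm high; green mark at its empty-hook end. Around it four hooks at right angles; three carry fixed white-tabbed carriers (tab tops 238 mm high, tabs 98 to 110 mm from the axis, carriers out to 130 mm).
- carousel (a joint): Turn of the carousel, rad, anticlockwise seen from above positive, within -1.6 to 1.6. 0: the empty hook is straight over the green air outlet. It starts between 0.7 and 1.3; friction (about 0.25 N m) holds it where it is left.
- hook_seat (a point): Seat on the upper face of the empty hook, 104 mm out from the carousel's axis, 183 mm above the bench. x points level inward to the axis, z up. The hook is a flat radial prong 14 mm wide, 6 mm thick; its upturned tip stands 15 to 20 mm outward of this point and 9 mm above the prong. Inward the prong is bare up to the hub plate (66 mm away, top 191 mm high).
- outlet (a point): Centre of the green-framed black air outlet (frame 56 x 70 mm) on top of the dryer's round white base, 41 mm above the bench, 104 mm from the carousel's axis. The base is fixed to the bench, 300 mm across and 30 mm high. x points level to the carousel's axis.
- carrier_tab (a point): Centre of the blue tab (12 mm thick in x, 28 wide in y, 42 high) of the loose slide carrier standing on the bench: steel frame, 0.2 kg, 44 (x) by 58 (y) mm, 172 mm high, alike fore and aft, z up. This point is 151 mm above its underside. Under the tab a level bar (10 mm in x, 56 in y, 118 to 132 mm up); under the bar a window open along x, 48 mm wide, from 118 down to 84 mm up.
- carrier_bar (a point): Middle of the underside of the loose carrier's bar (the top of its window), 33 mm below the centre of the blue tab; same axes. Hung, this point lies at hook_seat and the carrier's underside is 65 mm above the bench.
- blow_top (a point): Centre of the top of the orange blower button (32 mm across, 48 mm black collar) on the console's sloping panel. z points out of it, 40 degrees from vertical, up and towards the robot; press along -z; y is level. A 150 mm wide screen housing overhangs: its front is 11 mm behind this point, 62 to 108 mm above it, so come in along the button's axis.
- blow (a joint): Travel of the blower button, m: 0 up, 0.007 fully down. Sprung: 1.5 N starts it, 5 N holds it fully down; it springs back up by itself.
- gauge (a joint): Dwell gauge on top of the screen housing: travel of its black marker along a small tilting strip, m. 0 at rest; while the button is fully down it creeps along at about 5 mm/s (14 to 27 mm: the green band, about 3 to 5.5 s; beyond: red), and once the button is up it creeps back.
- reagent: Amber reagent bottle, 60 mm across, 150 mm high; origin under its centre. Bystander.
- beaker: Clear beaker, 66 mm across, 85 mm high; origin under its centre. Bystander.
- tube_rack: White rack of capped blood tubes, 60 x 150 mm, 93 mm high; origin under its centre. Bystander.
- slide_box: White box of slides, 85 x 60 mm, 35 mm high; origin under its centre. Bystander.

How it is judged:
On the way, in this order (a step that is already met when the one before it is completed fails the run):
1. the empty hook stands over the air outlet (within 0.12 rad) (value of joint carousel between -0.12 and 0.12 rad), for 0.3 s.
2. the carrier hangs upright on that hook, let go, the hook still over the outlet (distance between carrier_bar and hook_seat below 0.02 m and z of carrier_bar in the frame of hook_seat between -0.005 and 0.005 m and angle between carrier_bar's own z axis and vertical below 0.15 rad and value of joint carousel between -0.15 and 0.15 rad and contact force between the fingers and anything else below 0.1 N), for 0.3 s.
3. the blower button is kept down (over 4.5 of its 7 mm) for at least 3 s without a break while the carrier hangs over the outlet (value of joint blow above 0.0045 m and distance between carrier_bar and hook_seat below 0.02 m and z of carrier_bar in the frame of hook_seat between -0.005 and 0.005 m and angle between carrier_bar's own z axis and vertical below 0.15 rad and value of joint carousel between -0.15 and 0.15 rad), for 3 s.
4. the button is up again (value of joint blow below 0.0015 m), for 0.2 s.
At the end, for the whole second after the job is handed in: The carrier hangs released on the hook (underside of its bar within 20 mm of hook_seat, 5 mm in height; tilt under 0.15 rad), the carousel is within 0.15 rad of the outlet, and the blower button, having been held down for 3 to 6 s, is up again (under 1.5 mm) (distance between carrier_bar and hook_seat below 0.02 m and z of carrier_bar in the frame of hook_seat between -0.005 and 0.005 m and angle between carrier_bar's own z axis and vertical below 0.15 rad and value of joint carousel between -0.15 and 0.15 rad and value of joint blow below 0.0015 m); the robot touches nothing.
It fails at once if the blower runs too long: the gauge's marker passes 30 mm (about 6 s of holding) (value of joint gauge above 0.03 m).
It fails at once if the carrier is tipped by more than 0.5 rad (angle between carrier_bar's own z axis and vertical above 0.5 rad).
It fails at once if a bystander (bottle, beaker, tube rack, slide box) is moved by more than 30 mm or tipped (distance of any of reagent, beaker, tube_rack, slide_box from where it was at the start of the episode above 0.03 m or angle between any of reagent, beaker, tube_rack, slide_box's own z axis and vertical above 0.4 rad).
It also fails if it takes over 67 s, if anything falls off the work surface, if the arm or the gripper's body presses on something with over 40 N, if the wrist force passes 120 N, or if a joint passes its speed limit or range.

## Working session

There is one attempt and no reset: what is moved stays moved. The work goes in short steps, each a Python script; the robot and the scene stay as the last script left them, time stands still between calls to the robot, and variables do not carry over. Pictures are saved under pics/ and viewed, about 8 in all and at most 12, crops included, and the job is handed in when it is done.

```bash
mkdir -p pics; cat > h.py <<'E'
import numpy as np, cv2
from rig import manip
from scipy.spatial.transform import Rotation as R
def snap(name,fn,crop=None,s=1):
    c=manip.camera(name); im=c["image"]; np.savez('pics/'+fn+'.npz',**{k:np.array(v) for k,v in c.items()})
    save(im,fn,crop,s); return c
def save(im,fn,crop=None,s=1):
    im=np.asarray(im)
    if crop: x0,y0,x1,y1=crop; im=im[y0:y1,x0:x1]
    im=cv2.resize(im,None,fx=s,fy=s,interpolation=cv2.INTER_CUBIC)
    cv2.imwrite('pics/'+fn+'.png',im[:,:,::-1])
def ray(c,u,v):
    K=np.array([[c["fx"],0,c["cx"]],[0,c["fy"],c["cy"]],[0,0,1]],float)
    p=cv2.undistortPoints(np.array([[[u,v]]],float),K,np.array([float(c["k1"]),0,0,0]))[0,0]
    T=np.array(c["cam_to_world"]); d=T[:3,:3]@np.array([p[0],p[1],1]); return T[:3,3],d/np.linalg.norm(d)
def atz(c,u,v,z):
    o,d=ray(c,u,v); return o+d*(z-o[2])/d[2]
def proj(c,P):
    T=np.linalg.inv(np.array(c["cam_to_world"])); p=T[:3,:3]@np.array(P,float)+T[:3,3]; x,y=p[0]/p[2],p[1]/p[2]; k=1+float(c["k1"])*(x*x+y*y)
    return np.array([c["fx"]*x*k+c["cx"],c["fy"]*y*k+c["cy"]])
def tri(c1,p1,c2,p2):
    o1,d1=ray(c1,*p1);o2,d2=ray(c2,*p2)
    t=np.linalg.lstsq(np.c_[d1,-d2],o2-o1,rcond=None)[0]; a=o1+t[0]*d1;b=o2+t[1]*d2
    return (a+b)/2,np.linalg.norm(a-b)
def rv(x,y):
    x=np.array(x,float);x/=np.linalg.norm(x);y=np.array(y,float);y-=x*(x@y);y/=np.linalg.norm(y)
    return R.from_matrix(np.c_[x,y,np.cross(x,y)]).as_rotvec()
E
python3 - <<'E'
from h import *
a=snap("top","top0",None,1.4);b=snap("side","side0",None,1.4)
for c in(a,b): print(c["fx"],c["k1"],np.round(c["cam_to_world"],3).tolist())
print(manip.get_time(),R.from_rotvec(manip.get_ee_rot()).as_matrix().round(3))
E
```

```text
456.5035785984475 -0.12439057940538081 [[0.022, -0.998, 0.054, 0.452], [-1.0, -0.022, 0.001, 0.038], [-0.0, -0.054, -0.999, 1.578], [0.0, 0.0, 0.0, 1.0]]
381.6820396459851 -0.04427541581678463 [[-0.996, -0.069, 0.058, 0.484], [-0.087, 0.59, -0.802, 0.81], [0.021, -0.804, -0.594, 0.735], [0.0, 0.0, 0.0, 1.0]]
0.1 [[-0.     0.228  0.974]
 [-0.001  0.974 -0.228]
 [-1.    -0.001 -0.   ]]
```

View pics/top0.png

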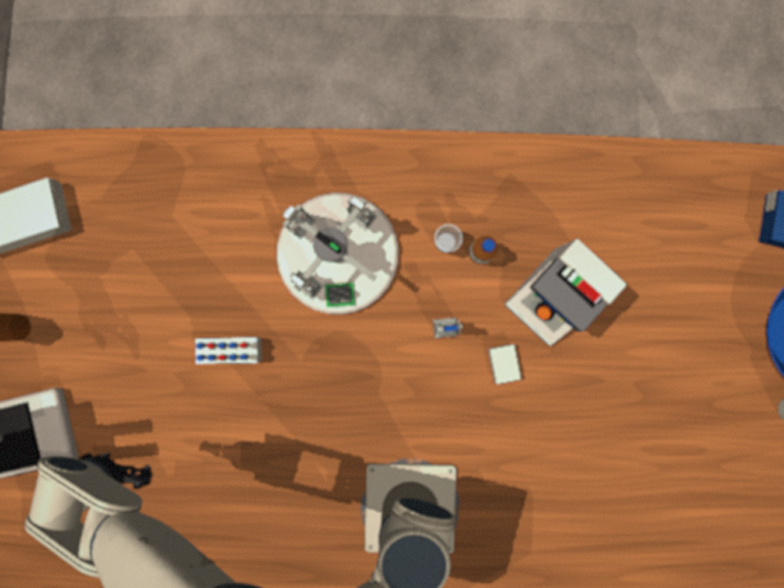

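View pics/side0.png

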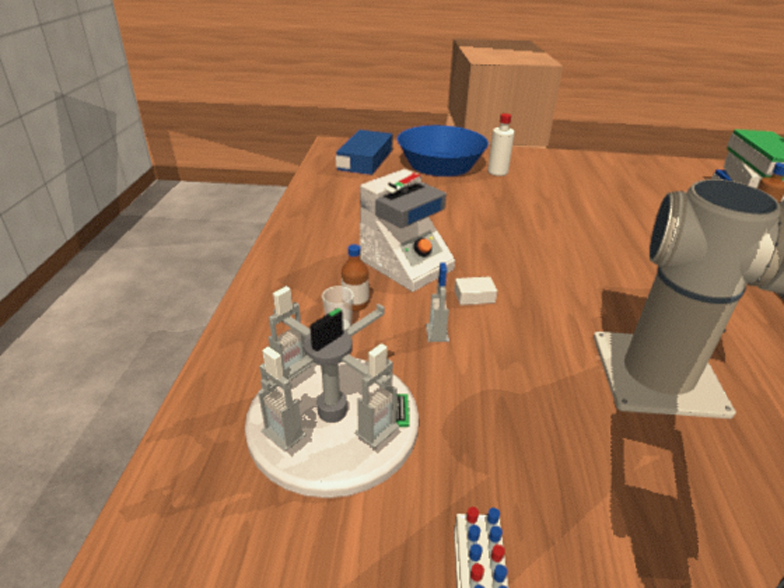

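The top view shows the dryer at (338,252)/1.4, its outlet at (340,293)/1.4 and the carrier at (447,328)/1.4. The button is at (544,312)/1.4. Next I'll take enlarged crops.

```bash
python3 - <<'E'
from h import *
a=np.load('pics/top0.npz');b=np.load('pics/side0.npz')
save(a['image'],'topc',(190,130,450,280),3)
save(b['image'],'sidec',(170,110,330,350),2.5)
E
```

```text
(no output)
```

View pics/topc.png

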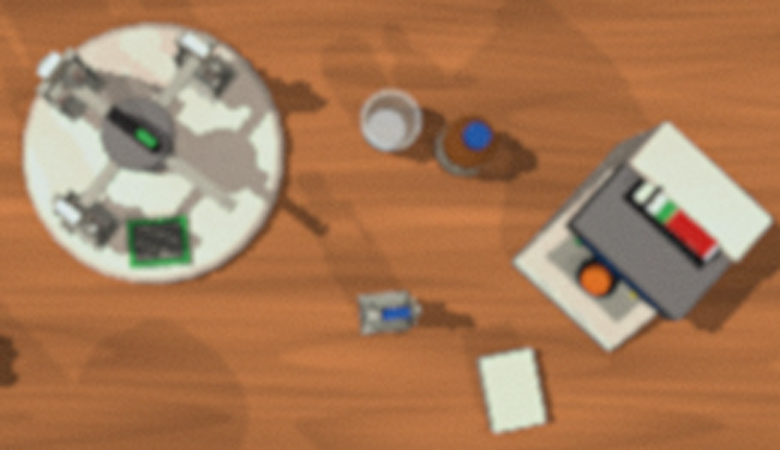

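View pics/sidec.png

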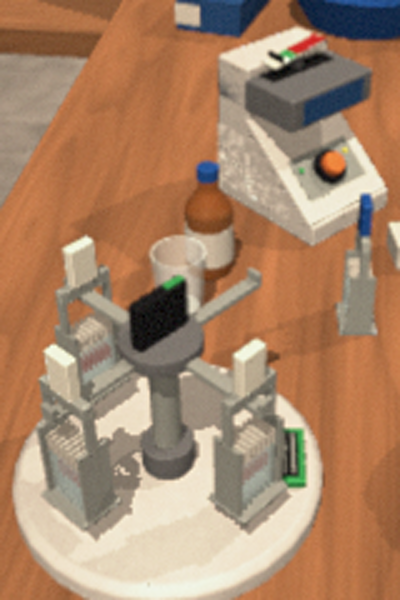

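```bash
cat >> h.py <<'E'
def T_(u,v): return (190+(u+.5)/3-.5,130+(v+.5)/3-.5)
def S_(u,v): return (170+(u+.5)/2.5-.5,110+(v+.5)/2.5-.5)
E
python3 - <<'E'
from h import *
a=dict(np.load('pics/top0.npz'));b=dict(np.load('pics/side0.npz'))
p=lambda n,x:print(n,np.round(x,4))
p('disc c',(atz(a,*T_(22,153),.03)+atz(a,*T_(286,153),.03))/2); p('disc c2',(atz(a,*T_(154,22),.03)+atz(a,*T_(154,284),.03))/2)
p('disc w',atz(a,*T_(22,153),.03)-atz(a,*T_(286,153),.03))
p('bar',atz(a,*T_(134,129),.238)); g=atz(a,*T_(158,145),.238);k=atz(a,*T_(110,112),.238)
p('bar ends',[g,k]);p('len,ang',[np.linalg.norm(g-k),np.arctan2(*(g-k)[1::-1])])
p('hooktip',atz(a,*T_(237,203),.19)); p('outlet',atz(a,*T_(160,242),.041))
c4=[atz(a,*T_(*q),.041) for q in((130,220),(187,216),(190,262),(131,267))];p('outlet c',np.mean(c4,0)); 
for i in range(4): p('edge',c4[(i+1)%4]-c4[i])
p('tab side z',atz(b,*S_(365,197),.172));p('tab top z',atz(a,*T_(397,314),.172))
p('tab ctr tri',tri(a,T_(397,314),b,S_(366,198))[0]);print(tri(a,T_(397,314),b,S_(366,198))[1])
for q in((382,315.5),(411,312.5)): p('tabend',atz(a,*T_(*q),.172))
p('button tri',tri(a,T_(597,279),b,S_(332,165))[0]);print(tri(a,T_(597,279),b,S_(332,165))[1])
p('bar top tri',tri(a,T_(134,129),b,S_(158,309))[0])
# console: bottom front corners etc
for n,q in dict(frontL=(514,263),frontR=(610,350)).items(): p(n,[atz(a,*T_(*q),z) for z in(0.,.03,.06)])
for n,q in dict(rearL=(668,122),rearR=(772,218)).items(): p(n,[atz(a,*T_(*q),z) for z in(.2,.25)])
p('gauge', [atz(a,*T_(640,195),.25),atz(a,*T_(706,252),.25)])
p('boxs',[atz(a,*T_(*q),.035) for q in((478,358),(533,348),(550,422),(496,434))])
p('beaker',atz(a,*T_(390,118),.085));p('reagent',atz(a,*T_(478,134),.15))
E
```

```text
disc c [0.6199 0.1907 0.03  ]
disc c2 [0.6209 0.1904 0.03  ]
disc w [-0.0062  0.3012  0.    ]
bar [0.6206 0.1902 0.238 ]
bar ends [[0.6053 0.166  0.238 ]
 [0.6371 0.2145 0.238 ]]
len,ang [ 0.058  -2.1519]
hooktip [0.5532 0.0886 0.19  ]
outlet [0.5182 0.1796 0.041 ]
outlet c [0.5191 0.1802 0.041 ]
edge [ 0.0059 -0.0642  0.    ]
edge [-0.0517 -0.0047  0.    ]
edge [-0.0071  0.0663  0.    ]
edge [0.0529 0.0026 0.    ]
tab side z [ 0.4493 -0.0825  0.172 ]
tab top z [ 0.4439 -0.0776  0.172 ]
tab ctr tri [ 0.4462 -0.0775  0.1739]
0.004406959828136667
tabend [ 0.4421 -0.0622  0.172 ]
tabend [ 0.4458 -0.0919  0.172 ]
button tri [ 0.4875 -0.3056  0.0786]
0.0025865250057428802
bar top tri [0.6243 0.1924 0.22  ]
frontL [[ 0.5046 -0.2263  0.    ]
 [ 0.5036 -0.2213  0.03  ]
 [ 0.5026 -0.2162  0.06  ]]
frontR [[ 0.4061 -0.3399  0.    ]
 [ 0.407  -0.3327  0.03  ]
 [ 0.4078 -0.3255  0.06  ]]
rearL [[ 0.6454 -0.3501  0.2   ]
 [ 0.6384 -0.3361  0.25  ]]
rearR [[ 0.5494 -0.4595  0.2   ]
 [ 0.5459 -0.4415  0.25  ]]
gauge [[ 0.5655 -0.3082  0.25  ]
 [ 0.5109 -0.3747  0.25  ]]
boxs [[ 0.3955 -0.1812  0.035 ]
 [ 0.4079 -0.2435  0.035 ]
 [ 0.3248 -0.2642  0.035 ]
 [ 0.3104 -0.2032  0.035 ]]
beaker [ 0.6581 -0.0734  0.085 ]
reagent [ 0.6344 -0.1615  0.15  ]
```

```bash
python3 - <<'E'
from h import *
ax=np.array([.6204,.1904]); h0=-2.152; h1=-3.039
o=lambda h:rv([0,0,-1],[np.cos(h+np.pi/2),np.sin(h+np.pi/2),0])
z=.225
# checks
for P,O in(([*ax,z],o(h0)),([*ax,z],o(h1)),([.445,-.078,.159],rv([0,0,-1],[.993,.12,0])),([.5165,.18,.24],rv([0,0,-1],[-1,-.1,0])),([.5165,.18,.24],rv([0,0,-1],[1,.1,0])),([.4875,-.3056,.0786],rv([.487,-.42,-.766],[.653,.757,0])),([.4875,-.3056,.0786],rv([.487,-.42,-.766],[-.653,-.757,0]))):
    q=manip.solve_ik(P,O); print(None if q is None else np.round(q,2))
manip.command_gripper(.05,40)
t=manip.get_time()
manip.move_to([*ax,.32],o(h0)); print('t move',manip.get_time()-t)
manip.servo_line([*ax,z],rate=.15)
manip.command_gripper(0.0,40); print(manip.get_width(),manip.get_contact_force(),manip.get_torque())
t=manip.get_time()
for f in(.33,.67,1.): manip.move_to([*ax,z],o(h0+f*(h1-h0)))
print('t turn',manip.get_time()-t,manip.get_contact_force(),manip.get_torque(),manip.get_position())
manip.command_gripper(.05)
manip.servo_line([*ax,.32],rate=.2)
manip.move_to([.445,-.078,.25],rv([0,0,-1],[.993,.12,0]))
print(manip.get_time())
a=snap("top","top1",(190,130,450,280),3); snap("side","side1",(170,110,330,350),2.5)
E
```

```text
[0.28 0.49 1.6  0.   1.06 0.86]
[ 0.28  0.49  1.6  -0.    1.06  1.75]
[-0.2   0.32  2.07 -0.    0.75 -0.32]
None
[0.31 0.33 1.81 0.   1.   0.21]
[-0.52  0.6   2.22  3.47  0.39  1.41]
[-0.52  0.6   2.22  3.47  0.39 -1.73]
t move 2.275
0.013391321166633397 [ 6.18500881 -3.24427942  0.76584393] [-0.28027799 -0.5671401   0.08805577]
t turn 1.1584000000000003 [2.05379378 6.83814135 6.38690909] [ 0.68383121 -0.22968958 -0.25290618] [0.62104846 0.19199062 0.22632296]
8.075
```

View pics/top1.png

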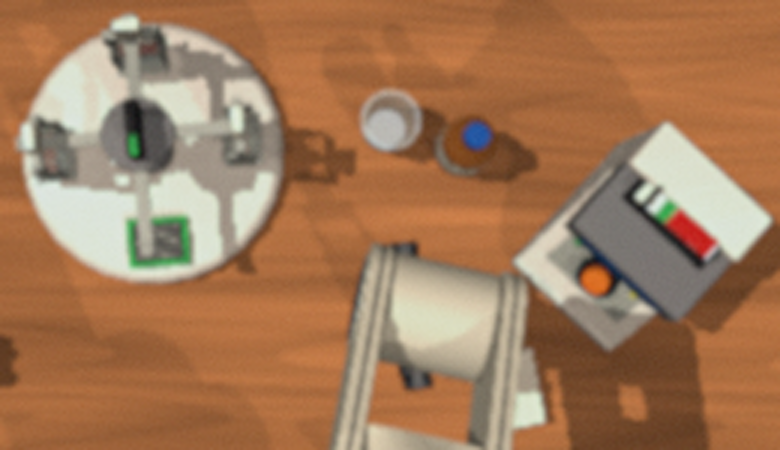

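View pics/side1.png

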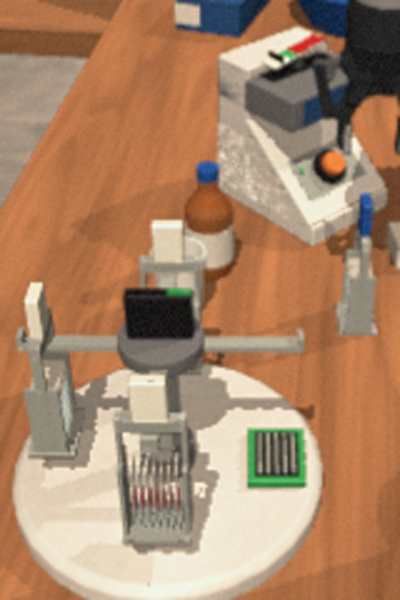

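```bash
python3 - <<'E'
from h import *
a=dict(np.load('pics/top1.npz'));b=dict(np.load('pics/side1.npz'))
ax=np.array([.6204,.1904])
t=atz(a,*T_(145.5,254),.192)[:2]; print('tip',t,np.linalg.norm(t-ax),np.arctan2(*(t-ax)[::-1]))
g=atz(a,*T_(135.5,158),.238);k=atz(a,*T_(132.5,101),.238);print(g,k,np.arctan2(*(g-k)[1::-1]),np.linalg.norm(g-k))
t=atz(b,*S_(300,331),.192)[:2];print('side tip',t,np.arctan2(*(t-ax)[::-1]))
def ov(c,Ps,M):
    return [tuple(np.round((proj(c,P)-np.array(M[:2]))*M[2],0)) for P in Ps]
print('tab base pred side',ov(b,[[.445,-.078,.172],[.445,-.078,.13],[.445,-.078,0]],(170,110,2.5)))
print('tcp',manip.get_position())
E
```

```text
tip [0.49920667 0.18008787] 0.12163125859684343 -3.0567088727032785
[0.59193629 0.18787469 0.238     ] [0.64844619 0.19252582 0.238     ] -3.0594712288705117 0.05670098751475546
side tip [0.50492886 0.17454543] -3.005142496201745
tab base pred side [(np.float64(368.0), np.float64(199.0)), (np.float64(365.0), np.float64(230.0)), (np.float64(357.0), np.float64(319.0))]
tcp [ 0.44530242 -0.0778024   0.249929  ]
```

```bash
python3 - <<'E'
from h import *
manip.servo_line([.4455,-.078,.159],rate=.12)
manip.command_gripper(0,35); print(manip.get_width(),manip.get_position(),manip.get_contact_force())
manip.servo_line([.4455,-.078,.255],rate=.15)
h=-3.055; u=np.array([np.cos(h),np.sin(h)]); ax=np.array([.6204,.1904]); O=rv([0,0,-1],[-u[0],-u[1],0])
P=ax+u*.19
manip.servo_line([*P,.242],O,rate=.2)
manip.hold(.2); print(manip.get_time(),manip.get_position(),manip.get_contact_force(),manip.get_width())
s=snap("side","side2",(170,150,370,350),3)
E
```

```text
0.01162673674262796 [ 0.44610988 -0.07810696  0.15959003] [0.87364133 0.27962419 5.64105166]
11.9167 [0.43122166 0.17334658 0.24205218] [ 0.10846992 -0.2842434  -2.21565817] 0.011210318104837679
```

View pics/side2.png

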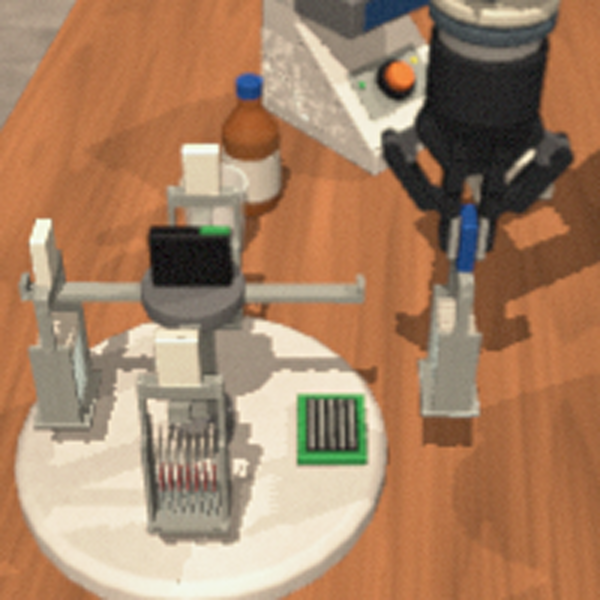

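The carrier hangs upright in the grip with its blue tab at (466,240), level with the hook tip at (360,290). I'll move it in now and lower it until it makes contact.

```bash
python3 - <<'E'
from h import *
h=-3.055; u=np.array([np.cos(h),np.sin(h)]); ax=np.array([.6204,.1904])
P=ax+u*.104
manip.servo_line([*P,.242],rate=.08); f0=manip.get_contact_force(); print(f0,manip.get_position())
manip.servo_line([*P,.229],rate=.06)
z=.229
while z>.2215:
    manip.servo_line([*P,z],rate=.03); f=manip.get_contact_force()[2]-f0[2]; print(round(z,4),round(f,2))
    if f>1.5: break
    z-=.001
manip.command_gripper(.035); manip.hold(.2)
print(manip.get_width(),manip.get_position(),manip.get_contact_force(),manip.get_time())
s=snap("side","side3",(170,150,370,350),3)
E
```

```text
[-0.97165125  0.99079038 -2.32535256] [0.51624976 0.18132327 0.24192392]
0.229 -0.26
0.228 0.23
0.227 0.06
0.226 -0.45
0.225 0.35
0.224 6.43
0.0349790906641987 [0.5167832  0.18140111 0.22393789] [-0.26636117 -0.67659527  0.51280847] 15.6083
```

View pics/side3.png

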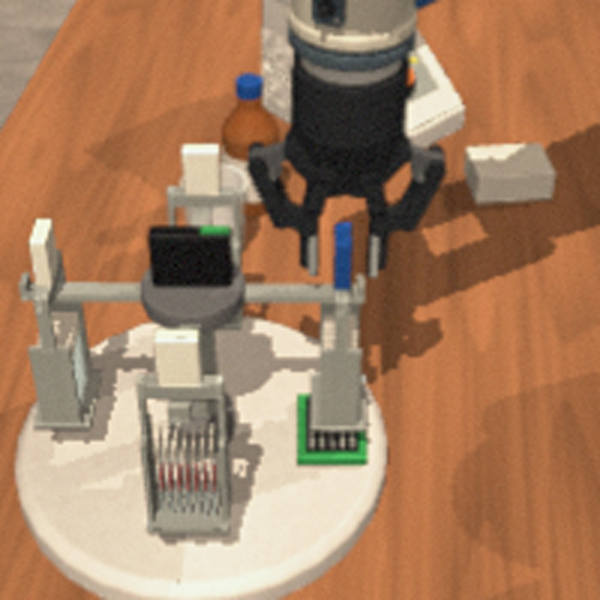

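The carrier hangs on the prong, with the tab at (343,255) and its base over the outlet. Contact came at TCP z 0.224, as predicted. Next I'll retract and approach the button along its axis.

```bash
cat >> h.py <<'E'
n=np.array([-.757,.653,0]);n/=np.linalg.norm(n)
zb=np.sin(np.radians(40))*n+np.array([0,0,np.cos(np.radians(40))])
OB=rv(-zb,[-n[1]*-1,-n[0],0]); dn=np.cos(np.radians(40))*n-np.array([0,0,np.sin(np.radians(40))])
B=np.array([.4875,-.3056,.0786])
E
python3 - <<'E'
from h import *
print(R.from_rotvec(OB).as_matrix().round(2).tolist())
p=manip.get_position()
manip.servo_line([p[0],p[1],.34],rate=.15)
manip.command_gripper(0,30)
S=B+dn*.002
pre=S+zb*.14
hi=pre+np.array([0,0,.12])
for s in(.14,.09,.052,.022,.01): print(s,np.round(manip.solve_ik(S+zb*s,OB),2))
manip.move_to(hi,OB); print(manip.get_time(),manip.get_joint_positions().round(2))
manip.servo_line(pre,rate=.2); manip.servo_line(S+zb*.05,rate=.12)
manip.hold(.2);print(manip.get_time(),manip.get_position(),S+zb*.05,manip.get_contact_force(),manip.get_width())
snap("side","side4",(230,120,370,240),5)
a=snap("top","top4")
E
```

```text
[[0.49, 0.65, 0.58], [-0.42, 0.76, -0.5], [-0.77, 0.0, 0.64]]
0.14 [-0.47  0.25  2.38  3.9   0.23  1.01]
0.09 [-0.49  0.39  2.33  3.65  0.3   1.26]
0.052 [-0.5   0.48  2.29  3.55  0.34  1.35]
0.022 [-0.51  0.55  2.25  3.5   0.37  1.39]
0.01 [-0.52  0.58  2.23  3.48  0.38  1.41]
18.6333 [-0.47 -0.05  2.27 -0.6   0.28 -0.8 ]Traceback (most recent call last):
  File "<stdin>", line 11, in <module>
rig.IKError: the arm cannot follow that straight line within its joint ranges
```

```bash
python3 - <<'E'
from h import *
S=B+dn*.002; pre=S+zb*.14
q=np.array(manip.get_joint_positions()); q1=q.copy(); q1[3]=3.9; q1[5]=1.01
manip.set_joints(q1.tolist()); print(manip.get_time(),manip.get_position())
manip.move_to(pre,OB); print(manip.get_time(),manip.get_joint_positions().round(2))
manip.servo_line(S+zb*.05,rate=.12)
manip.hold(.2);print(manip.get_time(),manip.get_position(),S+zb*.05,manip.get_contact_force(),manip.get_width())
snap("side","side4",(230,120,370,240),5)
a=snap("top","top4")
E
```

```text
22.3667 [ 0.47986694 -0.28695943  0.40030585]
23.2833 [-0.47  0.25  2.38  3.9   0.23  1.01]
24.3833 [ 0.46195946 -0.28348681  0.11628931] [ 0.46200379 -0.28360657  0.11561665] [ 0.75272344 -0.77986027 -0.5629257 ] 4.6339946816871804e-05
```

View pics/side4.png

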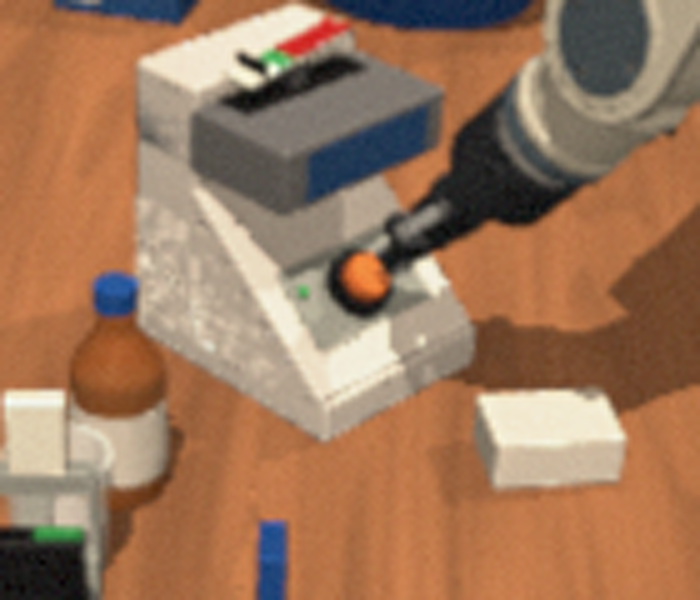

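The fingertips, around (380,248), are on line with the button at (365,277) and clear of the housing. I'll press until the force shows the stop, then hold.

```bash
python3 - <<'E'
from h import *
S=B+dn*.002; f0=np.array(manip.get_contact_force())
F=lambda:(np.array(manip.get_contact_force())-f0)@zb
manip.servo_line(S+zb*.030,rate=.1)
s=.030; log=[]; t1=None
while s>.004:
    s-=.001; manip.servo_line(S+zb*s,rate=.03); f=F(); log.append((round(s,4),round(f,1),round(manip.get_time(),2)))
    if f>2 and t1 is None: t1=manip.get_time()
    if f>12: break
print(log); t=manip.get_time(); print(t1,t)
if f>12:
    manip.hold(2.0); print(F(),manip.get_position())
    c=manip.camera("side"); manip.hold(1.9); c2=manip.camera("side")
    manip.servo_line(S+zb*.05,rate=.1); print('released',manip.get_time(),F())
    save(np.hstack([x["image"][115:180,250:330] for x in(c,c2)]),'gauge',None,4.8)
else: manip.servo_line(S+zb*.05,rate=.1); print('no contact')
E
```

```text
[(0.029, np.float64(3.3), 25.08), (0.028, np.float64(5.6), 25.33), (0.027, np.float64(5.5), 25.58), (0.026, np.float64(5.9), 25.83), (0.025, np.float64(18.8), 26.08)]
25.0833 26.0833
19.724792949430935 [ 0.47385684 -0.29382472  0.09724662]
released 30.4833 0.5809420958576996
```

View pics/gauge.png

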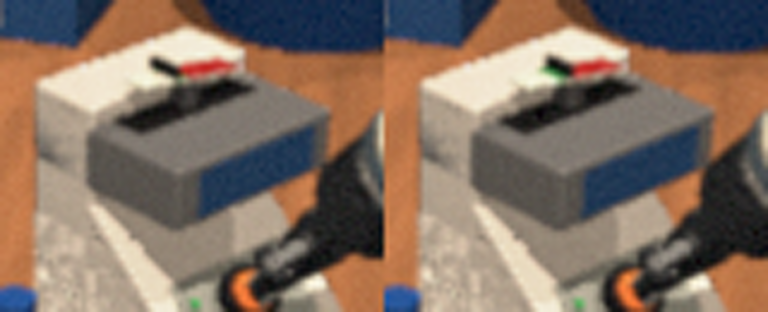

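The marker crept from the white part into the green band, so the button registered as fully down. I'll retract and do a final check.

```bash
python3 - <<'E'
from h import *
S=B+dn*.002
manip.servo_line(S+zb*.13,rate=.15); manip.hold(1.0)
print(manip.get_time(),manip.get_contact_force())
snap("side","side5",(160,110,360,310),3)
E
```

```text
32.1667 [0.24658394 0.36647015 1.17285206]
```

View pics/side5.png

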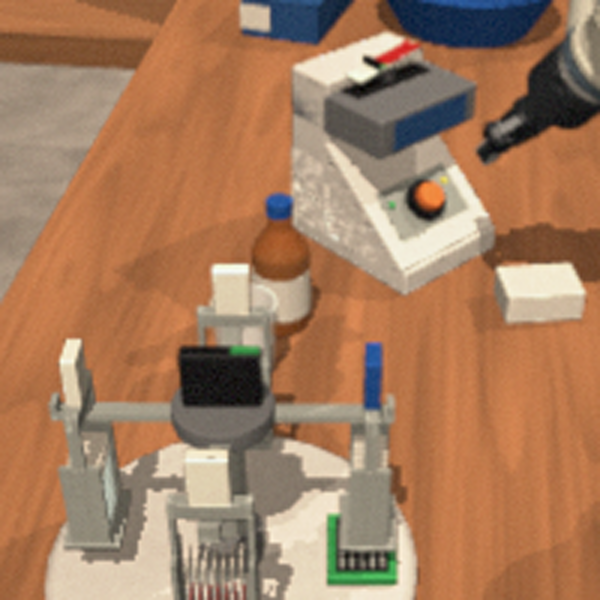

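The final view shows the carrier upright on the hook (tab at 373,375) over the outlet at (360,550). The button is up at (430,197), the marker is creeping back, and the gripper is clear of everything.

```bash
python3 -c "
from rig import manip
manip.sign_off(); print(manip.get_time())"
```

```text
the job is handed in; nothing more can be done
the job is handed in; nothing more can be done
```

The job is handed in. It had used about 32 s of the 67 s allowed just before hand-in, and no verdict was reported.

- **Carousel:** I turned it about -0.9 rad. The top image then put the empty hook within about 0.02 rad of the outlet line. The side image gave 0.03 rad on the other side, still inside the 0.12 rad limit.
- **Carrier:** I hung it by its blue tab. It touched the hook at the expected height (TCP z 0.224 m), and the last picture shows it upright, released and over the outlet.
- **Button:** I pressed until the force jumped to about 19 N at the stop and kept it down for 4 to 5 s. The gauge marker reached the green band, and in the last picture the button is up and the marker is creeping back.
- **Bystanders and clearance:** The bottle and slide box look unmoved and the gripper is clear. The beaker is mostly hidden and the tube rack is out of frame in that picture, but the arm went near neither.

Two things did not go cleanly. The first straight line down to the button was refused by the inverse kinematics, so I turned the wrist at height before approaching. The button also sat about 6–7 mm nearer along its axis than my image estimate. I started the press expecting to be about 8 mm clear and met it within the first 1–2 mm, and the force check caught it.

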